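# Clamp a separation column in the flushing holder

## Robot

A 6-joint arm with a two-finger parallel gripper is mounted at the origin on a cart in front of the work surface, level with it; the furniture and walls round the work are solid. World frame = base frame: x ahead of the robot, y to its left, z up, the work surface at z = 0. Lengths are in m, angles in rad, forces in N, time in s.
With the tool pointing down it reaches from about 0.375 to 0.9 m from the base axis. Payload 3.1 kg.
Tool frame: the origin (TCP) lies between the finger pads; the fingertips stand manip.nose_length ahead of it and the grasp point (between the pads) lies 5 mm behind it (manip.nose_length is the distance from the TCP to the fingertips, in m); z points along the fingers, y is the line along which they close (so a half turn about z gives the same grasp; the last joint's range is limited). The gripper opens to 85 mm and grips with 20 to 120 N. Pads are 22 mm wide; open, the fingers measure 114 mm over their backs; the gripper's body (76 mm by 85 mm) begins 54 mm behind the grasp point. The pads swing forward as they close: fully open they stand 13 mm farther back than shut.
Start: joints at [-1.399, 0.527, 1.433, -0, 1.181, -0.178], TCP at [0.215, -0.587, 0.245] pointing down, gripper open.
Joint ranges: [-3.08, 3.08], [-0.75, 2.2], [0.22, 2.44], [-1.43, 4.57], [0, 2.65], [-2.85, 2.85]. Speed limits (rad/s): [2.79, 2.79, 3.14, 3.14, 3.14, 3.14].

## Interface

Orientations are given as a unit quaternion [x, y, z, w].
In Python, from station import monitor, eyes, job, manip gives the robot as it stands.
- The arm moves only by the shell command python3 -m pendant 'ROWS' [FORCE]. ROWS is JSON, a list that holds one entry, the list of rows, each a list of 7 numbers: the shift along the tool's x, y, z as a fraction of full scale, then the turn, a rotation vector about the tool's x, y, z as a fraction of full scale, then the opening, from 0 (shut) to 1 (fully open). A call has 1 to 20 rows; each row shifts and turns the commanded pose from where the row before left it, along the tool's axes as they then stand; what a row does not reach is not made up. Full scale, the value 1, is 800 mm for a shift and 0.12 rad for a turn. A row lasts 1/10 s, in which the tool goes at most 50 mm and 8.59 degrees, less where a joint would pass 70% of its speed; a pose out of reach is approached as far as the arm can. A call with a number of a shift or a turn outside -1 to 1 is refused whole. A call with a gripper value outside its range is refused whole. The fingers move at their own pace and stop on an object; FORCE is the grip in N (left out, the last holds). Time passes only in rows, so rows that do not move let the fingers close. It gives the time, the measured TCP pose, the force, the opening and the grip force at its end, in the units of the state.
- monitor.sense(): the state, without advancing time (a new reading comes with each control period).
- eyes.snapshot(name): name is "scene" or "top" or "wrist"; returns a dict with "pixels" (420x560x3 uint8, red, green, blue), "depth" (420x560 float32, m along the optical axis (not along the pixel's ray), 0 where there is no reading), "intrinsics" (3x3 intrinsics, pixels), "k1" (the pictures are not rectified: a ray, as slopes to the right and down, at radius r is drawn at 1 + k1 r^2 times it, then the intrinsics apply), "eye" and "attitude" of the camera in the world. Camera axes: x right, y down, z forward; pixel columns grow to the right and rows downward; lengths in m; the calibration is good to about 2 mm. A picture is of the moment at which its call begins.
- job.sign_off(): hands the job in; it is judged then, once.
The state is a dict: "t": time; "q": joint angles; "qd": joint speeds; "tau": joint torques, N m; "tcp_pos": TCP position; "tool_rot": TCP orientation; "force": force on the tool from outside, world axes, zero at the start; "ft_torque": the same for the moment, N m; "finger_gap": opening from 0.0 (shut) to 1.0 (fully open); "gripper_force": force on a finger pad.
Only numpy, scipy, OpenCV 4.12 (cv2) and the standard library are available. Lean on these libraries where they do the work, as an engineer would, in place of code of your own. Each camera call takes 0.05 s, during which the arm holds its last target. There are 200 camera calls.

## Task

Load the short steel column for flushing: set it down gently in the two black V-saddles of the holder, with its tan end towards the fixed end block and its blue end towards the knob, and let go of it. Then turn the black wing knob clockwise until it clicks past its detent, so that the jaw holds the column tight, and leave everything else on the bench as it is.

Things in the scene. Friction and masses are not known exactly. Their poses are not given: they have to be found in the camera images.
- holder: Column holder fixed to the bench: aluminium plate 84 x 252 mm, top 14 mm above the bench. Origin on the bench below the saddles; y runs along the column towards the fixed end block, z up. In mm: black V-saddles (90-degree V, 8 mm thick, bottom z 37, lips z 51, x +-15) at y +22 and y -28, room for fingers between; jaw top z 55; wing knob at y -132, spring plunger beside it to x +52, z 58.
- cradle (a point): On the holder, axes as the holder's: where the middle of the column's tube axis goes when loading, 46 mm above the bench, half way between the open end faces (126 to 128 mm apart, so 3 mm or more to spare at each end of the 120 mm column).
- end_seal (a point): Middle of the seal face on the fixed end block (40 mm wide, top 62 mm above the bench), 46 mm above the bench; axes as the holder's, the block lies on its +y side. A small black fitting sticks out 40 mm beyond it.
- short_column: The short steel column to be loaded, 120 mm long, loose, 0.10 to 0.17 kg, lying on the bench. Origin mid-length on its underside, y along it to the tan end, z up; tube axis 7.8 mm above the origin. In mm: tube 14 across from y -38 to +34 (grasp at y 0), hexagonal nuts 18 wide and 16 high outside it, then stubs 8 across: tan to y +60, blue to y -60. The 194 mm column is not meant.
- blue_end (a point): Tip of the short column's blue end stub, on the axis.
- tan_end (a point): Tip of the short column's tan end stub, on the axis.
- clamp_knob (a joint): Knob angle, rad, clockwise from above: 0 open (white pointer at the white dot, wing in line with the column), 1.40 the stop (green dot). Starts at 0 to 0.25. A cam moves the jaw 12 mm. Light until 0.65, then a sprung ball rides over a lobe on the disc: up to about 0.2 N m, top at 1.0; beyond it the knob snaps on by itself and stays at 1.35 to 1.40. Let go before the top, it springs back to 0.65.
- knob_grip (a point): On the knob's vertical axis, 79 mm above the bench, where the wing is gripped. The wing is a black bar 13 mm thick, 46 mm long, from 62 to 88 mm above the bench, on a disc 41 mm across; nothing within 60 mm of it is higher than 62 mm. Turns with the knob: y along the wing to its pointer end (towards the column when open), z up.
- seal_cup: White sealing cup, 19 mm across, on the front of the sliding jaw; origin 46 mm below the middle of its front face, axes as the holder's. Spring-loaded, gives up to 7 mm; with the knob locked it presses the column's blue stub with 4 to 5 N and has pushed the column against the fixed end block.
- long_column: Bystander: long steel column, 194 mm, lying on the bench. Leave it where it is.
- open_spanner: Bystander: small open-ended spanner, 132 mm, lying on the bench. Leave it where it is.
- tape_roll: Bystander: roll of masking tape, 92 mm across, 25 mm high. Leave it where it is.
- beaker: Bystander: small clear beaker, 53 mm across, 61 mm high. Leave it where it is.
- red_screwdriver: Bystander: screwdriver with a red handle, 162 mm, lying on the bench. Leave it where it is.
- wash_bottle_red: Bystander: white wash bottle with a red cap and spout, 186 mm high. Leave it where it is.
Things that resemble listed ones, but are neither listed nor needed, are in the scene too. Of the things that look like the short_column, the smaller one is meant.

How it is judged:
By the outcome, as a careful person would: the job done as asked, in the order asked, and still so for the second after the job is handed in, with the robot touching nothing.
It also fails if it takes over 48 s, if anything falls off the work surface, if the arm or the gripper's body presses on something with over 40 N, if the wrist force passes 120 N, or if a joint passes its speed limit or range.

## Working session

There is one attempt and no reset: what is moved stays moved. The work goes in short steps, Python scripts to look and compute and a shell command to move; the robot and the scene stay as the last step left them, time stands still between calls to the robot, and variables do not carry over. Pictures are saved under pics/ and viewed, at most 10 in all, crops included, and the job is handed in when it is done.

```bash
mkdir -p pics; ls; python3 - <<'E'
from station import monitor, eyes, job, manip
import cv2,numpy as np
s=monitor.sense();print(s, manip.nose_length)
for n in("scene","top"):
    d=eyes.snapshot(n);cv2.imwrite(f"pics/{n}0.png",d["pixels"][:,:,::-1]);np.save(f"pics/{n}0.npy",d,allow_pickle=True)
    print(n,d["eye"],d["attitude"],d["intrinsics"],d["k1"])
E
```

```text
pics
{'t': 0.0, 'q': array([-1.39852017e+00,  5.28487196e-01,  1.43394281e+00,  3.94005174e-05,
        1.18137181e+00, -1.78482611e-01]), 'qd': array([ 2.61083189e-04, -9.96398771e-04, -3.09972084e-04,  2.74620112e-04,
       -7.57772064e-05, -1.47797294e-03]), 'tau': array([-8.32644673e-04, -4.42354345e+01, -1.78025436e+01, -1.35716355e-04,
        8.27031385e-03,  2.41525430e-05]), 'tcp_pos': array([ 0.21468257, -0.58622836,  0.24430778]), 'tool_rot': array([ 9.84661122e-01,  1.74474225e-01,  2.16446465e-05, -1.10451715e-03]), 'force': array([-0.24104709,  0.60974459, -0.06704573]), 'ft_torque': array([-0.00953564,  0.06811686, -0.0396413 ]), 'gripper_force': 0.0, 'finger_gap': 1.003346819914339} 0.014
scene [0.12491563 0.75196871 1.03425742] [-0.24766352  0.89815214 -0.3508103   0.09443328] [[425.84078279   0.         276.86380934]
 [  0.         425.84078279 209.53058324]
 [  0.           0.           1.        ]] -0.11829075643439631
top [0.41907972 0.03021213 1.36887832] [-0.69919863  0.71263516 -0.04120466  0.03968112] [[462.51077113   0.         284.72626818]
 [  0.         462.51077113 211.96253951]
 [  0.           0.           1.        ]] 0.014146085401903024
```

View pics/top0.png

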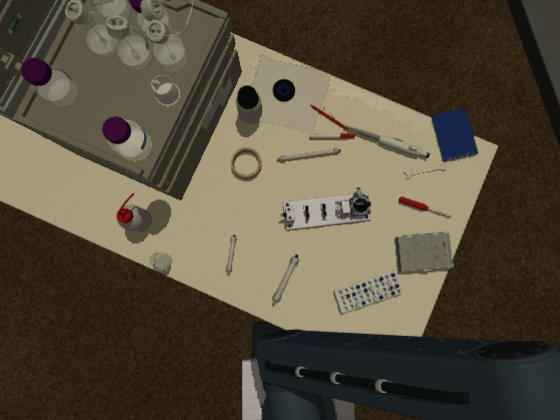

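View pics/scene0.png

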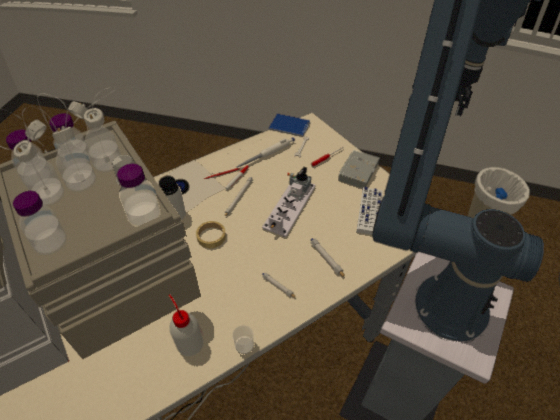

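The top view shows the short column at about (231,253), roughly 40 px long. The holder is at (327,211) with its knob on the right at (360,205). Next I'll enlarge this region and take measurements from it.

```bash
cat > h.py <<'E'
import numpy as np,cv2
from scipy.spatial.transform import Rotation as R
def ray(d,uv):
    K=d["intrinsics"];k=d["k1"]
    p=cv2.undistortPoints(np.array(uv,float).reshape(-1,1,2),K,np.array([k,0,0,0,0.])).reshape(-1,2)
    return R.from_quat(d["attitude"]).apply(np.c_[p,np.ones(len(p))])
def plane(d,uv,z):
    r=ray(d,uv);e=np.array(d["eye"]);return e+r*((z-e[2])/r[:,2])[:,None]
def proj(d,X):
    c=R.from_quat(d["attitude"]).inv().apply(np.atleast_2d(X)-d["eye"]);p=c[:,:2]/c[:,2:];r2=(p**2).sum(1,keepdims=True)
    return p*(1+d["k1"]*r2)*d["intrinsics"][0,0]+d["intrinsics"][:2,2]
E
python3 - <<'E'
from h import *
d=np.load("pics/top0.npy",allow_pickle=True).item();p=d["pixels"]
a=cv2.resize(p[180:290,205:385],None,fx=4.4,fy=4.4,interpolation=cv2.INTER_CUBIC)
cv2.imwrite("pics/crop.png",np.clip(a[:,:,::-1]*1.3,0,255).astype(np.uint8))
print(plane(d,[[231,253],[327,211],[360,205]],0.01))
E
```

```text
[[ 0.45737978  0.18528248  0.01      ]
 [ 0.57574743 -0.09929677  0.01      ]
 [ 0.59177914 -0.19752829  0.01      ]]
```

View pics/crop.png

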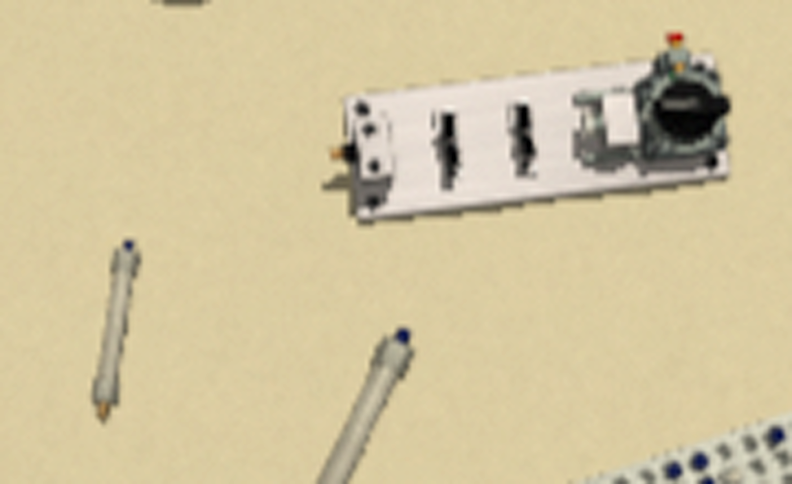

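```bash
python3 - <<'E'
from h import *
from station import monitor
d=np.load("pics/top0.npy",allow_pickle=True).item()
f=lambda u,z:plane(d,np.array([u])/4.4+[204.6,179.6],z)[0]
b=f((129,243),.008);t=f((103,421),.008);print("col",b,t,(b+t)/2,np.linalg.norm(t-b),np.degrees(np.arctan2(*(t-b)[1::-1])))
s1=f((450,148),.045);s2=f((522,137),.045);k=f((690,105),.088);bl=f((375,150),.062);print(s1,s2,k,bl)
c=np.array([f(u,.014) for u in((347,97),(714,56),(728,178),(358,222))]);print(c,c.mean(0))
v=(c[0]+c[3]-c[1]-c[2])/2;print(np.linalg.norm(v),np.degrees(np.arctan2(v[1],v[0])),np.degrees(np.arctan2(*(s1-k)[1::-1])))
print(R.from_quat(monitor.sense()["tool_rot"]).as_matrix().round(3))
E
```

```text
col [0.51057535 0.17662638 0.008     ] [0.39291843 0.19457379 0.008     ] [0.45174689 0.18560009 0.008     ] 0.1190179047046872 171.3269479973766
[ 0.56632898 -0.03781067  0.045     ] [ 0.57268271 -0.08513987  0.045     ] [ 0.58611522 -0.18857649  0.088     ] [0.56405752 0.01154751 0.062     ]
[[ 0.60556053  0.02894218  0.014     ]
 [ 0.62871652 -0.21862224  0.014     ]
 [ 0.54607363 -0.22473112  0.014     ]
 [ 0.52127752  0.0231855   0.014     ]] [ 0.57540705 -0.09780642  0.014     ]
0.24889801305410414 95.52780572012271 97.47666903325309
[[ 0.939  0.344 -0.   ]
 [ 0.344 -0.939  0.002]
 [ 0.    -0.002 -1.   ]]
```

```bash
python3 -m pendant '[[[0.0453,-0.0374,0,0,0,0,1],[0.0453,-0.0374,0,0,0,0,1],[0.0453,-0.0374,0,0,0,0,1],[0.0453,-0.0374,0,0,0,0,1],[0.0453,-0.0374,0,0,0,0,1],[0.0453,-0.0374,0,0,0,0,1],[0.0453,-0.0374,0,0,0,0,1],[0.0453,-0.0374,0,0,0,0,1],[0.0453,-0.0374,0,0,0,0,1],[0.0453,-0.0374,0,0,0,0,1],[0.0453,-0.0374,0,0,0,0,1],[0.0453,-0.0374,0,0,0,0,1],[0,0,0,0,0,0,1],[0,0,0,0,0,0,1]]]'
python3 - <<'E'
from h import *
from station import *
d=eyes.snapshot("wrist");np.save("pics/w1.npy",d,allow_pickle=True);cv2.imwrite("pics/w1.png",d["pixels"][:,:,::-1]);print(d["eye"],R.from_quat(d["attitude"]).as_matrix().round(2),d["intrinsics"],d["k1"])
E
```

```text
t: 1.5
tcp_pos: [0.4998, -0.0992, 0.2449]
tool_rot: [0.984, 0.176, -0.001, -0.0]
force: [-0.5, 0.2, 0.5]
finger_gap: 1.002
gripper_force: 0.0
[ 0.57365615 -0.07188518  0.3737464 ] [[ 0.35 -0.89 -0.28]
 [-0.94 -0.33 -0.1 ]
 [-0.    0.3  -0.95]] [[370.11043476   0.         275.41471923]
 [  0.         370.11043476 210.75277787]
 [  0.           0.           1.        ]] -0.060120725911319325
```

View pics/w1.png

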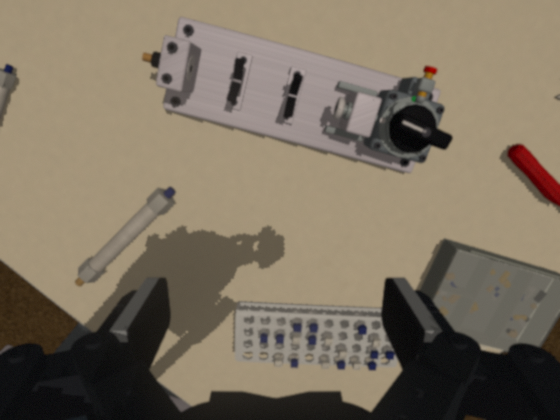

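The wrist view shows the end block at (178,62), saddles at (237,82) and (293,96), the knob disc at (413,128) and the wing out to (450,138). The short column is at the left edge, around (5,90). I'll work out the positions from these.

```bash
python3 - <<'E'
from h import *
d=np.load("pics/w1.npy",allow_pickle=True).item();p=d["pixels"]
g=p.max(2)
m=((g<60)*255).astype(np.uint8);m[:, :210]=0;m[150:]=0;m[:,325:]=0
n,l,st,c=cv2.connectedComponentsWithStats(m)
for i in range(1,n):
    if st[i,4]>40:print(st[i],c[i],cv2.minAreaRect(np.argwhere(l==i)[:,::-1].astype(np.float32)))
# lips from depth
D=d["depth"];P=lambda u,v:(lambda r:d["eye"]+r*D[v,u])(ray(d,[[u,v]])[0])
vv,uu=np.mgrid[20:180,150:460];r=ray(d,np.c_[uu.ravel(),vv.ravel()]);X=d["eye"]+r*D[20:180,150:460].reshape(-1,1)
# plate corners
pl=(abs(X[:,2]-.014)<.004);
im=np.zeros((420,560),np.uint8);im[vv.ravel()[pl],uu.ravel()[pl]]=255
hol=X[:,2]>.009;im2=np.zeros((420,560),np.uint8);im2[vv.ravel()[hol],uu.ravel()[hol]]=255
cs=max(cv2.findContours(cv2.morphologyEx(im2,2,np.ones((11,11))),0,2)[0],key=cv2.contourArea)
q=cv2.boxPoints(cv2.minAreaRect(cs));w=plane(d,q,.014);print(q,w,w.mean(0),[np.linalg.norm(w[i]-w[i-1]) for i in range(4)])
for lo,hi,nm in((.042,.053,"lips"),(.056,.066,"block"),(.080,.095,"wing")):
    k=(X[:,2]>lo)&(X[:,2]<hi);A=X[k]
    for a,b in ((-.02,.05),(-.06,-.02),(-.11,-.06),(-.17,-.11),(-.25,-.14)):
        B=A[(A[:,1]>a)&(A[:,1]<b)]
        if len(B)>8:
            rc=cv2.minAreaRect(B[:,:2].astype(np.float32)*1000);print(nm,len(B),B.mean(0).round(4),np.round(rc[0],1),np.round(rc[1],1),rc[2])
print(P(413,128),plane(d,[[125,235],[5,90]],.008))
E
```

```text
[233  58  12  22 171] [238.69005848  68.43859649] ((238.86000061035156, 68.02000427246094), (9.033716201782227, 21.197927474975586), 10.304845809936523)
[289  73  13  22 163] [295.17177914  83.72392638] ((295.2499694824219, 83.25), (8.221921920776367, 21.187259674072266), 18.434947967529297)
[228  82  12  23 167] [233.47305389  92.21556886] ((233.2576904296875, 92.88845825195312), (8.507461547851562, 21.575624465942383), 15.255120277404785)
[284  97  11  21 164] [288.88414634 106.88414634] ((288.87646484375, 107.30587005615234), (8.134893417358398, 21.042255401611328), 12.528807640075684)
[[138.06635  106.62648 ]
 [161.38617   11.738983]
 [462.55988   85.756256]
 [439.24005  180.64375 ]] [[ 0.51833485  0.04681993  0.014     ]
 [ 0.60541462  0.04831726  0.014     ]
 [ 0.6430715  -0.23355496  0.014     ]
 [ 0.55330372 -0.25479602  0.014     ]] [ 0.58003117 -0.09830345  0.014     ] [np.float64(0.30363630458359125), np.float64(0.08709264916082148), np.float64(0.28437649794711223), np.float64(0.09224660555422198)]
lips 290 [0.5672 0.016  0.0493] [563.2  13.4] [35.6 38. ] 29.768312454223633
lips 309 [ 0.5726 -0.0361  0.0478] [572.4 -36. ] [35.7  8.1] 5.909750461578369
lips 300 [ 0.578  -0.0858  0.0475] [577.6 -86. ] [35.9  8.1] 5.897922515869141
lips 918 [ 0.5862 -0.1563  0.0484] [ 585.6 -146.2] [54.1 47.5] 0.2304903268814087
lips 1885 [ 0.5904 -0.1818  0.0482] [ 590.  -188.6] [69.8 81.3] 67.50096893310547
block 1444 [0.5678 0.0125 0.0622] [567.5  13.4] [40.6 22.7] 6.290929794311523
block 175 [ 0.5845 -0.1503  0.0566] [ 583.5 -148.2] [31.9 48.2] 7.9864301681518555
block 1510 [ 0.5949 -0.1836  0.0602] [ 601.8 -172.6] [72.7 66.8] 4.539487838745117
wing 129 [ 0.5887 -0.1678  0.0858] [ 588.8 -167.9] [ 3.9 12.8] 89.87772369384766
wing 1010 [ 0.5879 -0.1869  0.0875] [ 588.2 -188.6] [45.3 13.5] 88.3326644897461
[ 0.58713433 -0.17873304  0.08810081] [[0.38313244 0.02973389 0.008     ]
 [0.48903336 0.17887625 0.008     ]]
```

```bash
python3 -m pendant '[[[0.011,-0.0592,0,0,0,-1,1],[0,0,0,0,0,-1,1],[0,0,0,0,0,-1,1],[0,0,0,0,0,-1,1],[0,0,0,0,0,-1,1],[0,0,0,0,0,-1,1],[0,0,0,0,0,-1,1],[0,0,0,0,0,-1,1],[0,0,0,0,0,-1,1],[0,0,0,0,0,-1,1],[0,0,0,0,0,-1,1],[0,0,0,0,0,-1,1],[0,0,0,0,0,-1,1],[0,0,0,0,0,-1,1],[0,0,0,0,0,-1,1],[0,0,0,0,0,-1,1],[0,0,0,0,0,-1,1],[0,0,0,0,0,-1,1],[0,0,0,0,0,-1,1],[0,0,0,0,0,-1,1]]]'
```

```text
t: 3.55
tcp_pos: [0.4911, -0.0547, 0.2452]
tool_rot: [0.193, 0.981, -0.0, -0.0]
force: [-0.7, 0.8, -0.3]
finger_gap: 0.995
gripper_force: 0.0
```

```bash
python3 -m pendant '[[[0.0265,0.0433,0.0167,0,0,0,1],[0.0265,0.0433,0.0167,0,0,0,1],[0.0265,0.0433,0.0167,0,0,0,1],[0.0265,0.0433,0.0167,0,0,0,1],[0.0265,0.0433,0.0167,0,0,0,1],[0.0265,0.0433,0.0167,0,0,0,1],[0,0,0,0,0,-1,1],[0,0,0,0,0,-0.98,1],[0,0,0,0,0,0,1],[0,0,0,0,0,0,1]]]'
cat > col.py <<'E'
from h import *
from station import *
import sys
d=eyes.snapshot("wrist");np.save(f"pics/{sys.argv[1]}.npy",d,allow_pickle=True);cv2.imwrite(f"pics/{sys.argv[1]}.png",d["pixels"][:,:,::-1])
s=monitor.sense();T=R.from_quat(s["tool_rot"])
vv,uu=np.mgrid[0:420,0:560];r=ray(d,np.c_[uu.ravel(),vv.ravel()]);X=d["eye"]+r*d["depth"].reshape(-1,1)
k=(X[:,2]>.005)&(X[:,2]<.03)&(d["depth"].ravel()>0)&(np.hypot(X[:,0]-.452,X[:,1]-.186)<.08);A=X[k]
rc=cv2.minAreaRect((A[:,:2]*1000).astype(np.float32));print(len(A),rc,A[:,2].max())
c=A[:,:2].mean(0);u=np.linalg.svd(A[:,:2]-c,full_matrices=False)[2][0];u*=-np.sign(u[0]);y=(A[:,:2]-c)@u
mid=c+u*(y.min()+y.max())/2;print("mid",mid,"len",np.ptp(y),"ang",np.degrees(np.arctan2(u[1],u[0])))
x=T.apply([1,0,0]);print("tool ang",np.degrees(np.arctan2(x[1],x[0])),s["tcp_pos"],"dtool",T.inv().apply([*(mid-s["tcp_pos"][:2]),0]))
E
python3 col.py w2
```

```text
t: 4.55
tcp_pos: [0.4537, 0.1865, 0.1652]
tool_rot: [0.079, 0.997, -0.0, -0.0]
force: [0.3, 1.2, 0.7]
finger_gap: 0.997
gripper_force: 0.0
2416 ((455.12689208984375, 187.9701690673828), (17.699016571044922, 118.5097427368164), 80.98934936523438) 0.017436539615913627
mid [0.45513967 0.18800506] len 0.11852566159140106 ang 170.689098589341
tool ang 170.97365604810503 [0.45375558 0.1866128  0.16522999] dtool [-1.14851789e-03  1.59215849e-03 -5.39838089e-08]
```

View pics/w2.png

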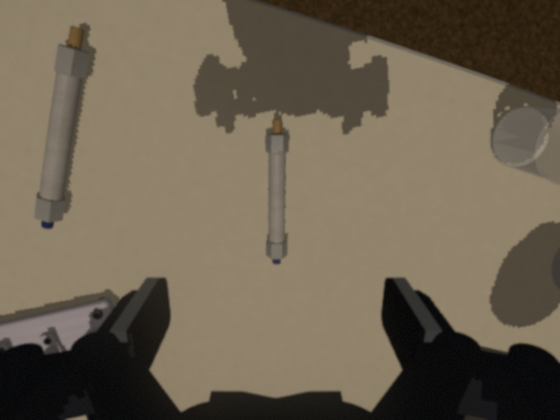

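The wrist view shows the short column centred at (277,190), with its tan end up and blue end down, and tool x pointing to the tan end. Descending to grasp it.

```bash
python3 -m pendant '[[[-0.0014,0.002,0.04,0,0,0,0.6],[0,0,0.05,0,0,0,0.6],[0,0,0.05,0,0,0,0.6],[0,0,0.03,0,0,0,0.6],[0,0,0.0159,0,0,0,0.6],[0,0,0,0,0,0,0.6],[0,0,0,0,0,0,0.6]]]' 50; python3 -m pendant '[[[0,0,0,0,0,0,0],[0,0,0,0,0,0,0],[0,0,0,0,0,0,0],[0,0,0,0,0,0,0],[0,0,0,0,0,0,0],[0,0,0,0,0,0,0],[0,0,0,0,0,0,0],[0,0,0,0,0,0,0]]]' 50
```

```text
t: 5.3
tcp_pos: [0.4554, 0.189, 0.017]
tool_rot: [0.077, 0.997, 0.0, 0.001]
force: [1.7, -0.0, 0.2]
finger_gap: 0.6
gripper_force: 0.0
t: 6.1
tcp_pos: [0.4554, 0.1894, 0.0177]
tool_rot: [0.077, 0.997, 0.0, 0.001]
force: [-0.6, -0.3, 6.2]
finger_gap: 0.126
gripper_force: 48.9
```

```bash
python3 -m pendant '[[[0,0,-0.05,0,0,0,0],[0,0,-0.05,0,0,0,0],[0,0,-0.05,0,0,0,0],[0,0,0,0,0,0.9945,0],[0,0,0,0,0,0.9945,0],[0,0,0,0,0,0.9945,0],[0,0,0,0,0,0.9945,0],[0,0,0,0,0,0.9945,0],[0,0,0,0,0,0.9945,0],[0,0,0,0,0,0.9945,0],[0,0,0,0,0,0.9945,0],[0,0,0,0,0,0.9945,0],[0,0,0,0,0,0.9945,0],[0,0,0,0,0,0.9945,0],[-0.0538,0.0194,0,0,0,0,0],[-0.0538,0.0194,0,0,0,0,0],[-0.0538,0.0194,0,0,0,0,0],[-0.0538,0.0194,0,0,0,0,0],[-0.0538,0.0194,0,0,0,0,0],[-0.0538,0.0194,0,0,0,0,0]]]'; python3 -m pendant '[[[0,0,0,0,0,0,0],[0,0,0,0,0,0,0]]]'
cat > look.py <<'E'
from h import *
from station import *
import sys
d=eyes.snapshot("wrist");np.save(f"pics/{sys.argv[1]}.npy",d,allow_pickle=True);cv2.imwrite(f"pics/{sys.argv[1]}.png",d["pixels"][:,:,::-1])
s=monitor.sense();T=R.from_quat(s["tool_rot"]);x=T.apply([1,0,0]);print(s["tcp_pos"],s["finger_gap"],"ang",np.degrees(np.arctan2(x[1],x[0])))
E
python3 look.py w3
```

```text
t: 8.1
tcp_pos: [0.5745, -0.0594, 0.1367]
tool_rot: [0.669, 0.743, 0.0, -0.0]
force: [0.8, 0.0, -2.2]
finger_gap: 0.125
gripper_force: 49.6
t: 8.3
tcp_pos: [0.574, -0.0587, 0.1364]
tool_rot: [0.67, 0.742, -0.0, -0.0]
force: [0.6, 0.2, -2.0]
finger_gap: 0.132
gripper_force: 49.6
[ 0.57316426 -0.0574459   0.13622748] 0.12886784886411615 ang 95.95996501751418
```

View pics/w3.png

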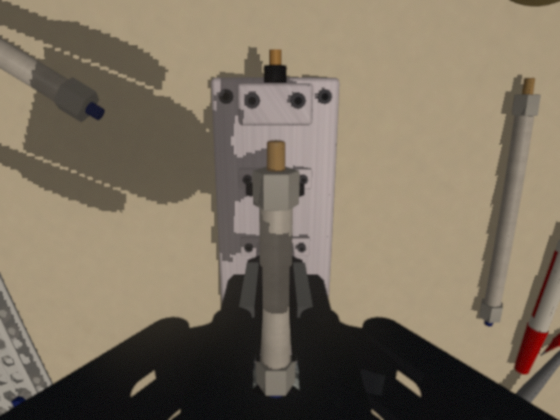

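The column is held straight, with its tan tip at (276,148) towards the block at (275,103). I'll measure the held column against the saddles and block.

```bash
cat > m.py <<'E'
from h import *
import sys
d=np.load(f"pics/{sys.argv[1]}.npy",allow_pickle=True).item()
vv,uu=np.mgrid[0:420,0:560];r=ray(d,np.c_[uu.ravel(),vv.ravel()]);X=d["eye"]+r*d["depth"].reshape(-1,1)
a=np.radians(95.9);u=np.array([np.cos(a),np.sin(a)]);w=np.array([u[1],-u[0]])
o=np.array([.5747,-.058]);Y=(X[:,:2]-o)@u;W=(X[:,:2]-o)@w;Z=X[:,2];ok=d["depth"].ravel()>0
E
python3 - w3 <<'E'
exec(open("m.py").read())
z0=.1275
c=ok&(abs(W)<.02)&(Z>.115)&(Z<.15)&(uu.ravel()>240)&(uu.ravel()<310)
for lo,hi in((.036,.05),(.052,.07),(.015,.033),(-.035,-.02),(-.052,-.04)):
    k=c&(Y>lo)&(Y<hi)
    if k.sum()>5:print(lo,hi,k.sum(),"Z99",np.percentile(Z[k],95).round(4),"W",((W[k].min()+W[k].max())/2).round(4),np.ptp(W[k]).round(4),"Ymax",Y[k].max().round(4),Y[k].min().round(4))
b=ok&(abs(Z-.062)<.003)&(Y>.05)&(Y<.1)&(abs(W)<.03);print("block W",W[b].min(),W[b].max(),"Y",Y[b].min(),Y[b].max())
l=ok&(Z>.04)&(Z<.053)&(Y>0)&(Y<.035)&(abs(W)<.025);print("saddle",l.sum(),W[l].min(),W[l].max(),Y[l].mean())
E
```

```text
0.036 0.05 1836 Z99 0.1353 W 0.0007 0.018 Ymax 0.05 0.036
0.052 0.07 448 Z99 0.1308 W 0.0008 0.0068 Ymax 0.0607 0.0521
0.015 0.033 1425 Z99 0.1338 W 0.0007 0.0132 Ymax 0.033 0.015
-0.035 -0.02 842 Z99 0.1335 W 0.0006 0.0131 Ymax -0.02 -0.035
-0.052 -0.04 750 Z99 0.135 W 0.0005 0.0182 Ymax -0.04 -0.0514
block W -0.019967322356132983 0.02030907903661968 Y 0.06092677604193318 0.08283818941627323
saddle 171 -0.01725469132004229 0.017918266018295867 0.022628958682404002
```

```bash
python3 - w1 <<'E'
exec(open("m.py").read())
for lo,hi in((.058,.066),(.035,.055)):
    b=ok&(Z>lo)&(Z<hi)&(abs(W)<.012)
    for n,k in(("block",b&(Y>.04)&(Y<.1)),("jaw",b&(Y<-.045)&(Y>-.1))):
        if k.sum():print(lo,n,k.sum(),np.percentile(Y[k],[0,2,5,95,98,100]).round(4))
for y in np.arange(-.095,-.045,.003):
    k=ok&(abs(W)<.008)&(abs(Y-y)<.0015);print(y.round(3),k.sum(),Z[k].max().round(4) if k.any() else 0,end="; ")
for y in np.arange(.05,.07,.002):
    k=ok&(abs(W)<.015)&(abs(Y-y)<.001);print(y.round(3),Z[k].max().round(4) if k.any() else 0,end="; ")
E
```

```text
0.058 block 853 [0.0606 0.0611 0.0614 0.0812 0.082  0.083 ]
0.035 block 369 [0.06   0.0603 0.0604 0.0983 0.0994 0.0998]
0.035 jaw 619 [-0.1    -0.0992 -0.0982 -0.0665 -0.066  -0.0656]
-0.095 66 0.0574; -0.092 69 0.0573; -0.089 68 0.0569; -0.086 69 0.0568; -0.083 71 0.0564; -0.08 82 0.0575; -0.077 89 0.0559; -0.074 57 0.0551; -0.071 63 0.0567; -0.068 140 0.0569; -0.065 93 0.0558; -0.062 54 0.0161; -0.059 56 0.0162; -0.056 57 0.0161; -0.053 55 0.0156; -0.05 55 0.0164; -0.047 60 0.0162; 0.05 0.0162; 0.052 0.017; 0.054 0.0162; 0.056 0.0171; 0.058 0.0157; 0.06 0.0618; 0.062 0.0639; 0.064 0.0641; 0.066 0.0645; 0.068 0.0642; 0.07 0.0677;
```

```bash
python3 -m pendant '[[[-0.0034,-0.0005,0,0,0,0,0],[0,0,0.04,0,0,0,0],[0,0,0.03,0,0,0,0],[0,0,0.015,0,0,0,0],[0,0,0.01,0,0,0,0],[0,0,0,0,0,0,0],[0,0,0,0,0,0,0]]]'; python3 -m pendant '[[[0,0,0.00125,0,0,0,0],[0,0,0.00125,0,0,0,0],[0,0,0.00125,0,0,0,0],[0,0,0,0,0,0,0]]]'
```

```text
t: 9.05
tcp_pos: [0.5748, -0.0604, 0.0611]
tool_rot: [0.669, 0.743, 0.0, 0.001]
force: [-0.1, -0.1, -1.5]
finger_gap: 0.132
gripper_force: 49.6
t: 9.45
tcp_pos: [0.5743, -0.0606, 0.0576]
tool_rot: [0.669, 0.743, 0.0, 0.0]
force: [0.5, 0.1, -1.0]
finger_gap: 0.131
gripper_force: 49.6
```

```bash
python3 look.py w4; python3 - w4 <<'E'
exec(open("m.py").read())
c=ok&(abs(W)<.02)&(Z>.03)&(Z<.058)&(uu.ravel()>240)&(uu.ravel()<310)
for lo,hi in((.036,.048),(.050,.059),(.008,.018),(.026,.03),(-.052,-.04)):
    k=c&(Y>lo)&(Y<hi)
    if k.sum()>5:print(lo,hi,k.sum(),"Z95",np.percentile(Z[k],95).round(4),"W",((W[k].min()+W[k].max())/2).round(4),"Ymax",Y[k].max().round(4),Y[k].min().round(4))
E
```

```text
[ 0.57427354 -0.06062815  0.0575436 ] 0.13037709466448427 ang 96.00224843614895
0.036 0.048 1611 Z95 0.0565 W 0.0006 Ymax 0.048 0.036
0.05 0.059 451 Z95 0.0521 W 0.0007 Ymax 0.0588 0.05
0.008 0.018 1109 Z95 0.0566 W 0.0007 Ymax 0.018 0.008
0.026 0.03 485 Z95 0.0549 W 0.0002 Ymax 0.03 0.026
-0.052 -0.04 842 Z95 0.0562 W 0.0007 Ymax -0.04 -0.052
```

```bash
python3 -m pendant '[[[0,-0.0005,0.0006,0,0,0,0],[0,0,0.0006,0,0,0,0],[0,0,0.0006,0,0,0,0],[0,0,0,0,0,0,0]]]';python3 -m pendant '[[[0,0,0.0006,0,0,0,0],[0,0,0,0,0,0,0]]]'; python3 -m pendant '[[[0,0,0.0006,0,0,0,0],[0,0,0,0,0,0,0]]]'
```

```text
t: 9.9
tcp_pos: [0.5737, -0.0606, 0.056]
tool_rot: [0.669, 0.743, -0.0, -0.0]
force: [0.2, -0.9, -1.8]
finger_gap: 0.131
gripper_force: 49.7
t: 10.1
tcp_pos: [0.5738, -0.0606, 0.0559]
tool_rot: [0.669, 0.743, -0.0, -0.0]
force: [-1.2, -0.2, 2.5]
finger_gap: 0.128
gripper_force: 50.0
t: 10.3
tcp_pos: [0.5738, -0.0606, 0.0558]
tool_rot: [0.669, 0.743, -0.0, 0.0]
force: [-2.4, -1.0, 5.2]
finger_gap: 0.126
gripper_force: 50.4
```

Seated, with the contact force up at the expected height. Releasing, lifting and looking.

```bash
python3 -m pendant '[[[0,0,0,0,0,0,0.14],[0,0,0,0,0,0,0.17],[0,0,0,0,0,0,0.25],[0,0,0,0,0,0,0.35],[0,0,0,0,0,0,0.5],[0,0,0,0,0,0,0.6],[0,0,-0.01,0,0,0,0.6],[0,0,-0.03,0,0,0,0.6],[0,0,-0.05,0,0,0,0.6],[0,0,-0.05,0,0,0,0.6],[0,0,-0.02,0,0,0,0.6],[0,0,0,0,0,0,0.6],[0,0,0,0,0,0,0.6]]]' 30
python3 look.py w5; python3 - w5 <<'E'
exec(open("m.py").read())
c=ok&(abs(W)<.01)&(Z>.03)&(Z<.07)
for lo,hi in((.036,.044),(.050,.059),(.008,.018),(.026,.03),(-.02,-.01),(-.052,-.045)):
    k=c&(Y>lo)&(Y<hi)
    if k.sum()>5:print(lo,hi,k.sum(),"Z95",np.percentile(Z[k],95).round(4),"W",((W[k].min()+W[k].max())/2).round(4),"Ymax",Y[k].max().round(4),Y[k].min().round(4))
E
```

```text
t: 11.6
tcp_pos: [0.5735, -0.0605, 0.1831]
tool_rot: [0.669, 0.743, 0.0, -0.0]
force: [-1.0, -0.0, -1.2]
finger_gap: 0.599
gripper_force: 0.0
[ 0.57295881 -0.06033149  0.18218683] 0.6015014306747721 ang 96.00818783367835
0.036 0.044 278 Z95 0.0547 W 0.0002 Ymax 0.044 0.036
0.05 0.059 113 Z95 0.0506 W 0.0005 Ymax 0.0582 0.05
0.008 0.018 239 Z95 0.0533 W -0.0002 Ymax 0.018 0.008
0.026 0.03 133 Z95 0.0531 W 0.0 Ymax 0.03 0.026
-0.02 -0.01 226 Z95 0.0532 W -0.0001 Ymax -0.0101 -0.02
-0.052 -0.045 182 Z95 0.0546 W 0.0003 Ymax -0.045 -0.052
```

View pics/w5.png

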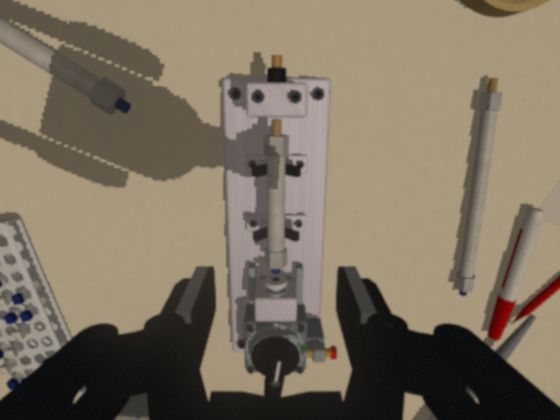

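The column lies level in both saddles, with its tan tip at (276,125), blue tip at (276,272) and the cup just beyond. The knob is at (275,352), so I'll go above it next.

```bash
python3 -m pendant '[[[-0.0538,0.0006,0,0,0,0,0.6],[-0.0538,0.0006,0,0,0,0,0.6],[-0.0538,0.0006,0,0,0,0,0.6],[0,0,0,0,0,0.56,0.6],[0,0,0,0,0,0.56,0.6],[0,0,0,0,0,0,0.6],[0,0,0,0,0,0,0.6]]]'
python3 look.py w6; python3 - w6 <<'E'
exec(open("m.py").read())
k=ok&(Z>.080)&(Z<.095)&(abs(Y+.1313)<.035)&(abs(W)<.035)
B=X[k];print(len(B),B.mean(0),cv2.minAreaRect(B[:,:2].astype(np.float32)*1000))
E
```

```text
t: 12.35
tcp_pos: [0.588, -0.1884, 0.1814]
tool_rot: [0.717, 0.697, -0.0, -0.002]
force: [0.4, 0.8, -0.3]
finger_gap: 0.6
gripper_force: 0.0
[ 0.58823135 -0.18833072  0.18182801] 0.6021795957320423 ang 88.39629282088666
1339 [ 0.58827945 -0.18701543  0.08768961] ((588.3615112304688, -188.62181091308594), (45.37442398071289, 12.386322975158691), 88.10816955566406)
```

```bash
python3 -m pendant '[[[0,0,0.05,0,0,0,0.6],[0,0,0.04,0,0,0,0.6],[0,0,0.024,0,0,0,0.6],[0,0,0.01,0,0,0,0.6],[0,0,0,0,0,0,0.6],[0,0,0,0,0,0,0.3],[0,0,0,0,0,0,0],[0,0,0,0,0,0,0],[0,0,0,0,0,0,0],[0,0,0,0,0,0,0],[0,0,0,0,0,0,0]]]' 50
```

```text
t: 13.5
tcp_pos: [0.587, -0.189, 0.0854]
tool_rot: [0.717, 0.697, -0.001, -0.001]
force: [-5.7, -1.0, 5.2]
finger_gap: 0.135
gripper_force: 50.4
```

```bash
python3 -m pendant '[[[0,0,0,0,0,0.8,0],[0,0,0,0,0,0.8,0],[0,0,0,0,0,0.8,0],[0,0,0,0,0,0.8,0],[0,0,0,0,0,0.8,0],[0,0,0,0,0,0,0]]]' 60; python3 -c "
from station import *;s=monitor.sense();print(s['ft_torque'],s['tcp_pos'])"
```

```text
t: 14.1
tcp_pos: [0.5874, -0.1892, 0.0854]
tool_rot: [0.863, 0.506, -0.001, -0.0]
force: [-5.6, -0.7, 5.7]
finger_gap: 0.137
gripper_force: 61.3
[-0.12230107  0.86723506  0.00150592] [ 0.58736454 -0.18916894  0.08539185]
```

```bash
python3 -m pendant '[[[0,0,0,0,0,0.8,0],[0,0,0,0,0,0.8,0],[0,0,0,0,0,0.8,0],[0,0,0,0,0,0.8,0],[0,0,0,0,0,0.8,0],[0,0,0,0,0,0.8,0],[0,0,0,0,0,0.8,0],[0,0,0,0,0,0.6,0],[0,0,0,0,0,0,0],[0,0,0,0,0,0,0]]]' 60; python3 -c "
from station import *;s=monitor.sense();print(s['ft_torque'],s['tcp_pos'])"
```

```text
t: 15.1
tcp_pos: [0.5877, -0.1896, 0.0854]
tool_rot: [0.987, 0.159, -0.001, 0.0]
force: [-5.4, -2.3, 6.1]
finger_gap: 0.138
gripper_force: 61.3
[-0.27455438  0.83614548  0.01447141] [ 0.5877202  -0.18955811  0.08540448]
```

```bash
python3 -m pendant '[[[0,0,0,0,0,0,0.2],[0,0,0,0,0,0,0.35],[0,0,0,0,0,0,0.6],[0,0,0,0,0,0,0.6],[0,0,-0.02,0,0,0,0.6],[0,0,-0.04,0,0,0,0.6],[0,0,-0.05,0,0,0,0.6],[-0.05,0.0,-0.03,0,0,0,0.6],[-0.05,0,-0.03,0,0,0,0.6],[-0.03,-0.04,-0.02,0,0,0,0.6],[0,-0.05,0,0,0,0,0.6],[0,0,0,0,0,0,0.6],[0,0,0,0,0,0,0.6]]]'
python3 look.py w7; python3 - w7 <<'E'
exec(open("m.py").read())
k=ok&(Z>.080)&(Z<.095)&(abs(Y+.1313)<.035)&(abs(W)<.035)
B=X[k];print(len(B),B.mean(0),cv2.minAreaRect(B[:,:2].astype(np.float32)*1000))
c=ok&(abs(W)<.01)&(Z>.03)&(Z<.07)
for lo,hi in((.036,.044),(.050,.059),(.008,.018),(-.02,-.01),(-.048,-.042)):
    k=c&(Y>lo)&(Y<hi)
    if k.sum()>5:print(lo,hi,k.sum(),"Z95",np.percentile(Z[k],95).round(4))
E
```

```text
t: 16.4
tcp_pos: [0.4676, -0.1525, 0.2363]
tool_rot: [0.987, 0.159, 0.0, 0.0]
force: [0.1, -0.1, -0.4]
finger_gap: 0.6
gripper_force: 0.0
[ 0.46831722 -0.15327153  0.23617063] 0.603183413636353 ang 18.22479805218619
1315 [ 0.58795469 -0.18813357  0.08739697] ((588.0042114257812, -188.8746795654297), (45.89250564575195, 13.824220657348633), 18.359670639038086)
0.036 0.044 255 Z95 0.0548
0.05 0.059 98 Z95 0.0505
0.008 0.018 259 Z95 0.0535
-0.02 -0.01 225 Z95 0.0536
-0.048 -0.042 181 Z95 0.0553
```

View pics/w7.png

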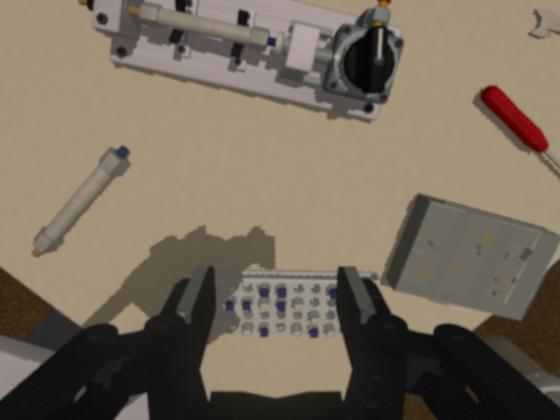

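The wing stays at about 1.35 rad after I let go. The tan end is against the block at (130,10), and the white cup is pressed on the blue stub at (275,41).

```bash
python3 -c "
from station import job;print(job.sign_off())"
```

```text
the job is handed in; nothing more can be done
None
```

The short column is in both saddles with its tan end against the fixed end block, and the knob is past its detent, holding at about 1.35 rad after release; I handed the job in at about 16 s.

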